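# Turn the parts-tray cap to its ramp and push a nut in

### The arm

A 6-joint arm with a two-finger parallel gripper is mounted at the origin on a cart in front of the work surface, level with it; the furniture and walls round the work are solid. World frame = base frame: x ahead of the robot, y to its left, z up, the work surface at z = 0. Lengths are in m, angles in rad, forces in N, time in s.
With the tool pointing down it reaches from about 0.25 to 0.775 m from the base axis. Payload 4 kg.
Tool frame: the origin (TCP) lies on the centre line of the jaws, within the pads' length; the fingertips stand 17 mm ahead of it and the grasp point (between the pads) lies 2 mm behind it; z points along the fingers, y is the line along which they close (so a half turn about z gives the same grasp; the last joint's range is limited). The gripper opens to 94 mm and grips with 3 to 60 N. Pads are 16 mm wide; open, the fingers measure 119 mm over their backs; the gripper's body (75 mm by 177 mm) begins 78 mm behind the grasp point.
Start: joints at [-1.426, 0.087, 1.371, -0, 1.684, -0.103], TCP at [0.135, -0.533, 0.223] pointing down, gripper open.
Joint ranges: [-3.1, 3.1], [-0.76, 2.03], [0.27, 2.55], [-1.08, 4.22], [0.17, 2.65], [-2.57, 2.57]. Speed limits (rad/s): [2.79, 2.79, 3.14, 3.14, 3.14, 3.14].

### API

Orientations are given as [roll, pitch, yaw] about the fixed x, y, z axes, in that order (R = Rz(yaw) Ry(pitch) Rx(roll)).
In Python, from bench import robot gives the robot as it stands.
- The arm moves only by the tool servo_tool, never from a script. Its argument "plan" is a list of rows, each a list of 7 numbers: the shift along the tool's x, y, z normalised to -1 to 1, where 1 is 0.1 m, then the turn, a rotation vector about the tool's x, y, z normalised to -1 to 1, where 1 is pi/2 rad, then the finger opening in mm, from 0 to 94. In form: [[x, y, z, ax, ay, az, gripper], ...]. A call has 1 to 12 rows; each row is the pose to reach, as a shift and turn from the pose commanded when the call began, along the tool's axes at that moment; what a row does not reach only later rows make up. A row lasts 1/12 s, in which the tool goes at most 41.7 mm and 7.16 degrees, less where a joint would pass 70% of its speed; a pose out of reach is approached as far as the arm can. A call with a number of a shift or a turn outside -1 to 1 is refused whole. A call with a gripper value outside its range is refused whole. The fingers move at their own pace and stop on an object; the grip force is fixed at half the most. Time passes only in rows, so rows that repeat a pose let the fingers close. It gives the time, the measured TCP pose, the force, the opening and the grip force at its end, in the units of the state.
- robot.get_obs(): the state, without advancing time (a new reading comes with each control period).
- robot.snapshot(name): name is "side" or "top"; returns the picture (384x512x3 uint8, red, green, blue); there is no depth.
- robot.camera_params(name): a dict with "camera_matrix" (3x3 intrinsics, pixels), "distortion" ([k1, k2, p1, p2, k3] as OpenCV has them; the pictures are not rectified), "rvec" (rotation vector, rad) and "tvec" (3), from world to camera coordinates, as OpenCV has them. Camera axes: x right, y down, z forward; pixel columns grow to the right and rows downward; lengths in m; the calibration is good to about 2 mm. A picture is of the moment at which its call begins. camera_params takes no time and is no camera call.
- robot.close_job(): hands the job in; it is judged then, once.
Trained networks look in the newest picture that a camera, given by its name, has taken for a name from the list of things; names that differ only in an ending like _2 or _b are one class to them, and where a whole thing is asked for, a point or a joint stands for the part that bears it (a point fixed in the world has none). Each returns a list of dicts, best first, with "conf" (0 to 1); they miss things now and then, are a little off and sometimes report something else, mostly with a low value. They report only what shows in the picture. A call takes as long as a camera call.
- robot.find_in(thing, camera): "extent" ([centre column, centre row, width, height] in pixels, round what is visible of it).
The state is a dict: "time": time; "joint_positions": joint angles; "qvel": joint speeds; "joint_torque": joint torques, N m; "tool_pos": TCP position; "ee_rot": TCP orientation; "wrist_force": force on the tool from outside, world axes, zero at the start; "wrist_torque": the same for the moment, N m; "width": finger opening in m; "finger_force": force on a finger pad.
Only numpy, scipy, OpenCV 4.12 (cv2) and the standard library are available. Lean on these libraries where they do the work, as an engineer would, in place of code of your own. Each camera call takes 0.05 s, during which the arm holds its last target. There are 200 camera calls.

### The job

First turn the cap of the round parts tray clockwise by its knob until its opening is squarely in line with the ramp, regrasping as often as needed, and leave it there. Then push the hex nut up the ramp between the guide strips, over the crest and through the opening so that it lies in the compartment behind the ramp; slide it rather than lifting it over, and leave the sanding block, the pine offcut and the tape roll where they are.

Things in the scene. Friction and masses are not known exactly. Their poses are not given: they have to be found in the camera images.
- organizer: round light-wood parts tray with a loading ramp, fixed to the bench. Origin on the bench under the drum's centre, z up; the ramp leaves the drum towards its own -x (roughly to the robot's right). Drum 184 mm across, wall 4 mm, rim 42 mm high, floor 4 mm; dividers at 45 degrees to x and y make four quarter compartments under the cap; the one behind the ramp is around -x
- ramp_foot (a point): point on the bench, middle of the ramp's foot (x=-252 mm in the tray's frame, axes as the tray's). From here the ramp rises straight to 43 mm high at x=-102 mm (16 degrees). Lane 38 mm wide between strips that stand 6 mm above it, 5 mm thick. At the foot two wings 7 mm high flare like a funnel from 38 mm to about 75 mm between them at x=-286 mm
- ramp_crest (a point): middle of the ramp's crest, 43 mm above the bench (x=-96 mm in the tray's frame, axes as the tray's); the crest is level from x=-102 to x=-90 mm, 3 mm above the cap's upper face
- cap (a joint): angle of the cap about the drum's upright axis, rad, counter-clockwise from above positive; 0: the opening is squarely in line with the ramp (towards the tray's -x). Starts at 3.2 to 4.4; stops at -0.5 and 4.7, so it must be turned clockwise. It turns stiffly (about 0.15 N m), has no detents, and stays where it is left
- cap_hole (a point): middle of the cap's only opening, 59 mm from the axis, on the cap's upper face; turns with the cap. The dark steel cap is a flat disc 173 mm across, 4 mm thick, its upper face 40 mm above the bench; the opening is a ring sector from 38 to 80 mm radius, 60 degrees wide
- cap_knob (a point): centre of the top of the cap's dark wooden bar knob, on the axis, 74 mm above the bench. The bar is 56 mm long, 16 mm thick, 34 mm high and points along the line from axis to opening: its x axis lies along the bar, -x towards the opening. A round foot 40 mm across, 3 mm high, is under it
- nut: loose steel hex nut lying flat on the bench in front of the ramp's foot, 28 mm across flats, 32 mm across corners, 12 mm thick, 14 mm bore, about 70 g, smooth (friction about 0.3); origin at the centre of its underside, z up
- nut_center (a point): centre of the nut, 6 mm above its underside
- sanding_block: brown sanding block 64 x 112 x 34 mm, loose bystander to the left of the tray; origin under its centre
- offcut_pine: pine offcut 34 x 160 x 34 mm, loose bystander beyond the tray; origin under its centre
- tape_roll: roll of tape 100 mm across, 25 mm high, lying flat, loose bystander to the right; origin under its centre

How it is judged:
By the outcome, as a careful person would: the job done as asked, in the order asked, and still so for the second after the job is handed in, with the robot touching nothing.
It also fails if it takes over 69 s, if anything falls off the work surface, if the arm or the gripper's body presses on something with over 40 N, if the wrist force passes 120 N, or if a joint passes its speed limit or range.

## Working session

There is one attempt and no reset: what is moved stays moved. The work goes in short steps, Python scripts to look and compute and a tool call to move; the robot and the scene stay as the last step left them, time stands still between calls to the robot, and variables do not carry over. Pictures are saved under pics/ and viewed, at most 10 in all, crops included, and the job is handed in when it is done.

Besides the shell and the picture viewer there is one more tool, called after "Emit:" as name([rows], argument=value, ...), one row to a line, values as JSON. servo_tool: Moves the arm, as the interface text tells. Scaled input: -1 to 1 covers 0.1 m each way for a shift and pi/2 rad each way for a turn. Its arguments: {"type":"object","properties":{"plan":{"type":"array","items":{"type":"array","items":{"type":"number"}}}},"required":["plan"]}

```bash
ls; mkdir -p pics
python3 - <<'E'
from bench import robot
import cv2
o=robot.get_obs();print(o)
for c in ("top","side"):
    im=robot.snapshot(c);cv2.imwrite(f"pics/{c}0.png",im[:,:,::-1])
    p=robot.camera_params(c);print(c,p)
    for t in ("organizer","ramp_foot","ramp_crest","cap","cap_hole","cap_knob","nut","tape_roll"):
        try:print(t,[(d['extent'],d['conf']) for d in robot.find_in(t,c)[:2]])
        except Exception as e:print(t,e)
E
```

```text
pics
{'time': 0.0, 'joint_positions': array([-1.42612422e+00,  8.79480279e-02,  1.37223131e+00, -4.88382691e-05,
        1.68363543e+00, -1.03096568e-01]), 'qvel': array([-8.14193326e-04, -8.11626380e-05, -1.03631443e-03,  4.22177451e-04,
       -1.35814992e-03, -1.08134390e-03]), 'joint_torque': array([-3.92233806e-04, -3.40179133e+01, -3.02433944e+01,  7.17359246e-02,
        3.29104986e-02, -1.67771868e-04]), 'tool_pos': array([ 0.13478887, -0.5326908 ,  0.22131962]), 'ee_rot': array([-3.13937734e+00, -1.80404884e-04,  2.47763033e-01]), 'wrist_force': array([-0.2186612 ,  0.46917797, -0.06807931]), 'wrist_torque': array([-0.05139054,  0.00106277, -0.05652721]), 'finger_force': 0.0, 'width': 0.09360271161265438}
top {'camera_matrix': array([[432.41585728,   0.        , 255.03358624],
       [  0.        , 432.41585728, 188.51210145],
       [  0.        ,   0.        ,   1.        ]]), 'distortion': array([-0.16592038,  0.        ,  0.        ,  0.        ,  0.        ]), 'rvec': array([ 2.13770771, -2.1290504 ,  0.15136873]), 'tvec': array([-0.07191323,  0.59833315,  1.49028493])}
[... 435 characters left out ...]
360.3, 214.6, 31.8, 24.9], 0.69)]
side {'camera_matrix': array([[450.82005808,   0.        , 256.73393739],
       [  0.        , 450.82005808, 187.57617282],
       [  0.        ,   0.        ,   1.        ]]), 'distortion': array([0.01744932, 0.        , 0.        , 0.        , 0.        ]), 'rvec': array([ 2.0392724 , -0.31957795,  0.18587051]), 'tvec': array([-0.57362032,  0.1101869 ,  1.18381603])}
organizer [([230.4, 212.4, 93.9, 84.6], 0.6)]
ramp_foot [([230.4, 212.2, 96.0, 78.8], 0.83)]
ramp_crest [([229.2, 208.3, 92.9, 74.0], 0.65)]
cap [([216.2, 187.9, 57.7, 25.9], 0.63)]
cap_hole [([213.3, 188.4, 56.0, 26.5], 0.85)]
cap_knob [([213.4, 186.9, 59.8, 29.4], 0.75)]
nut []
tape_roll []
```

Run:
```python
import cv2,numpy as np
a=cv2.imread("pics/top0.png")[170:270,185:385];b=cv2.imread("pics/side0.png")[130:280,150:350]
cv2.imwrite("pics/a.png",cv2.resize(a,None,fx=4,fy=4,interpolation=2))
cv2.imwrite("pics/b.png",cv2.resize(b,None,fx=4,fy=4,interpolation=2))
```

```text
(no output)
```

View pics/a.png

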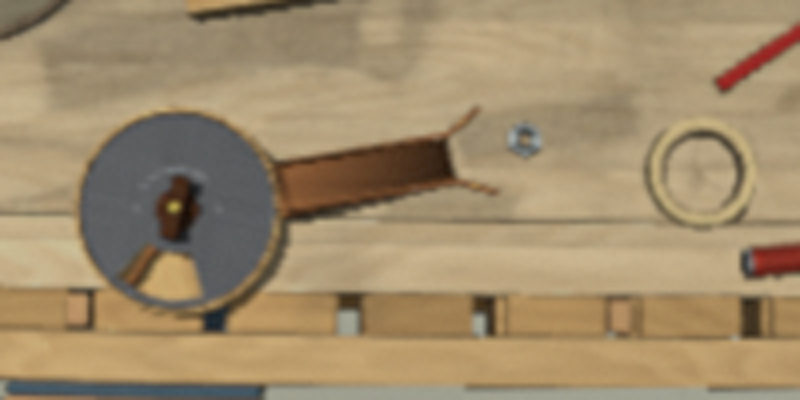

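View pics/b.png

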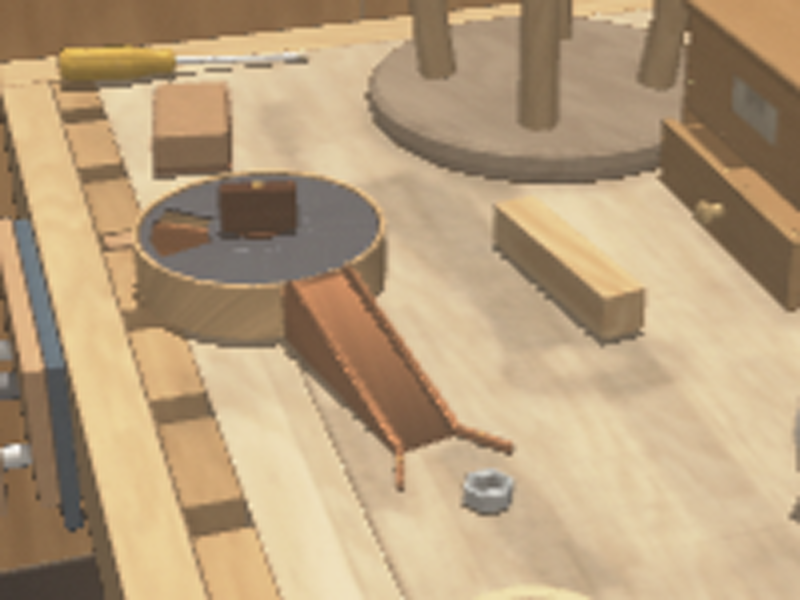

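The top view shows the opening facing the robot (crop ~165,275), the knob dot at (175,208), the ramp to the right with its foot at about (450,160), and the nut at (525,140). The side view shows the knob dot at (258,184), the wing tips at (400,488) and (512,448), and the nut at (489,490). Next I fit the poses.

```bash
cat > h.py <<'E'
from bench import robot
import cv2,numpy as np
from scipy.optimize import least_squares
P={c:robot.camera_params(c) for c in("top","side")}
OFF={"top":(185,170),"side":(150,130)}
def proj(c,X):
    p=P[c];return cv2.projectPoints(np.atleast_2d(np.array(X,float)),p["rvec"],p["tvec"],p["camera_matrix"],p["distortion"])[0][:,0]
def w(t,L):
    L=np.atleast_2d(np.array(L,float));c,s=np.cos(t[2]),np.sin(t[2])
    return np.c_[t[0]+c*L[:,0]-s*L[:,1],t[1]+s*L[:,0]+c*L[:,1],L[:,2]]
def inv(t,X):
    X=np.atleast_2d(np.array(X,float));c,s=np.cos(t[2]),np.sin(t[2]);d=X-[t[0],t[1],0]
    return np.c_[c*d[:,0]+s*d[:,1],-s*d[:,0]+c*d[:,1],d[:,2]]
def ray(c,uv,z):
    p=P[c];R=cv2.Rodrigues(p["rvec"])[0];n=cv2.undistortPoints(np.array([[uv]],float),p["camera_matrix"],p["distortion"])[0,0]
    o=-R.T@p["tvec"];d=R.T@np.r_[n,1];return o+d*(z-o[2])/d[2]
E
cat > fit.py <<'E'
from h import *
K=(0,0,.074);W1=(-.286,.039,.007);W2=(-.286,-.039,.007);F1=(-.252,.0215,.006);F2=(-.252,-.0215,.006)
# +y local : ramp along -x local = world -y => local x = world +y, local y = world -x
ob={"top":[(K,(175,208)),(W2,(478,109)),(W1,(496,191)),(F2,(447,138)),(F1,(454,182))],
"side":[(K,(258,184)),(W1,(400,488)),(W2,(511,448)),(F1,(402,445)),(F2,(457,429))]}
def res(t):
    r=[]
    for c in ob:
        for L,q in ob[c]: r.append(proj(c,w(t,L))[0]-(np.array(q)/4+OFF[c]))
    return np.ravel(r)
s=least_squares(res,[.45,.05,1.6],loss="soft_l1");t=s.x;print("tray",t,"\n",s.fun.reshape(-1,2).round(2))
np.save("tray.npy",t)
print("nut",ray("top",np.array((525,140))/4+OFF["top"],.012),ray("side",np.array((489,480))/4+OFF["side"],.012))
for c in ob:
    im=cv2.imread(f"pics/{c}0.png");o=OFF[c];h=100 if c=="top" else 150
    im=cv2.resize(im[o[1]:o[1]+h,o[0]:o[0]+200],None,fx=4,fy=4,interpolation=2)
    a=np.linspace(0,2*np.pi,120)
    for L in ([(.092*np.cos(i),.092*np.sin(i),.042) for i in a],[(.0865*np.cos(i),.0865*np.sin(i),.04) for i in a],[(-.252,.019,0),(-.102,.019,.043),(-.102,-.019,.043),(-.252,-.019,0)],
       [W1,F1],[W2,F2]):
        cv2.polylines(im,[((proj(c,w(t,L))-o)*4+1.5).astype(int)],False,(0,255,0),1)
    cv2.imwrite(f"pics/o_{c}.png",im)
E
python3 fit.py; python3 -c "
import cv2,numpy as np
a=cv2.imread('pics/o_top.png');b=cv2.imread('pics/o_side.png');cv2.imwrite('pics/o.png',np.vstack([a[80:330,:],b[150:500]]))"
```

```text
tray [0.47935799 0.01988894 1.77317096] 
 [[ 0.13 -0.72]
 [ 0.95 -0.51]
 [ 1.01 -0.05]
 [ 0.57 -1.2 ]
 [ 1.3  -0.63]
 [-0.72 -0.29]
 [-0.39 -1.93]
 [-0.55 -1.1 ]
 [-1.22  0.06]
 [-0.01 -0.77]]
nut [ 0.54428988 -0.29077129  0.012     ] [ 0.5482872  -0.29122861  0.012     ]
```

View pics/o.png

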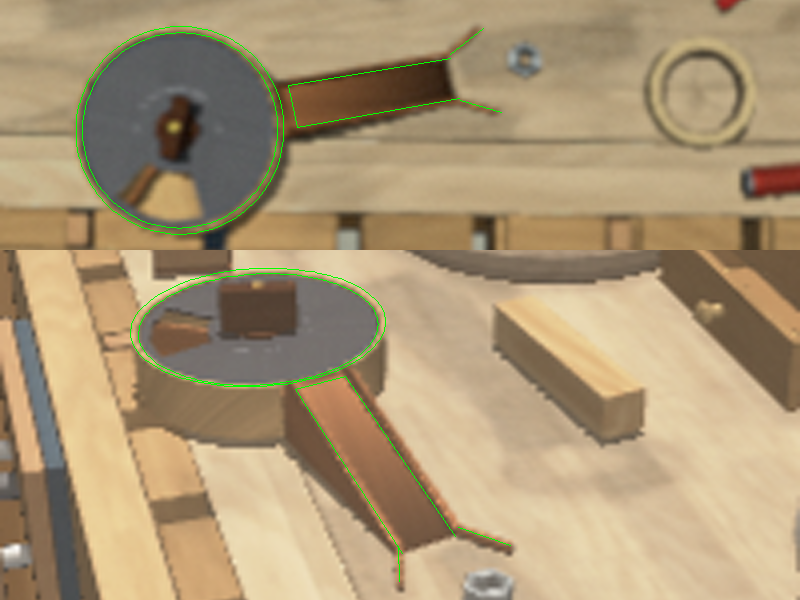

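The overlay matches within about 1 px (~3 mm). Next I work out the cap angle and the nut's local position.

Run:
```python
from h import *
t=np.load("tray.npy")
f=lambda c,q,z:ray(c,np.array(q)/4+OFF[c],z)
def ang(d):return np.arctan2(d[1],d[0])
print("bar side",ang(f("side",(220,182),.074)-f("side",(297,182),.074))%(2*np.pi), f("side",(258,182),.074))
print("bar top",ang(f("top",(173,240),.074)-f("top",(181,178),.074))%(2*np.pi),f("top",(176,208),.074))
c=f("top",(181.5,212.5),.04)  # drum centre at cap height by ellipse bounds
for q in [(160,300),(165,275)]: print("hole",f("top",q,.04),ang(f("top",q,.04)-w(t,(0,0,.04))[0])%(2*np.pi))
print("hole zero dir",t[2]+np.pi)
print("nut local",inv(t,[.5463,-.291,0]), "foot",w(t,[(-.252,0,0),(-.3,0,0)]))
```

```text
bar side 2.824535187862673 [0.48163062 0.02053362 0.074     ]
bar top 3.0260693098155094 [0.47686774 0.01945153 0.074     ]
hole [0.3984525  0.03507324 0.04      ] 2.956071326432505
hole [0.4204117  0.03095221 0.04      ] 2.9560670337524146
hole zero dir 4.9147636101999135
nut local [[-0.31799942 -0.00308841  0.        ]] foot [[ 0.53000899 -0.22696825  0.        ]
 [ 0.5396568  -0.27398867  0.        ]]
```

Emit:
servo_tool([
  [0.25,-0.24,0,0,0,-0.08,94],
  [0.5,-0.48,0,0,0,-0.16,94],
  [0.75,-0.72,0,0,0,-0.24,94],
  [1,-0.96,0,0,0,-0.32,94],
  [1,-0.96,0,0,0,-0.4,94],
  [1,-0.96,0,0,0,-0.48,94],
  [1,-0.96,0,0,0,-0.56,94],
  [1,-0.96,0,0,0,-0.64,94],
  [1,-0.96,0,0,0,-0.72,94],
  [1,-0.96,0,0,0,-0.8,94],
  [1,-0.96,0,0,0,-0.87,94],
  [1,-0.96,0,0,0,-0.95,94],
])

```text
time: 1.9
tool_pos: [0.2083, -0.4156, 0.2226]
ee_rot: [3.142, 0.0, 1.745]
wrist_force: [0.4, 0.1, -0.1]
width: 0.0945
finger_force: 0.0
```

Emit:
servo_tool([
  [0.25,0.22,0,0,0,-0.08,94],
  [0.5,0.44,0,0,0,-0.16,94],
  [0.75,0.66,0,0,0,-0.24,94],
  [1,0.88,0,0,0,-0.32,94],
  [1,0.88,0,0,0,-0.4,94],
  [1,0.88,0,0,0,-0.48,94],
  [1,0.88,0,0,0,-0.56,94],
  [1,0.88,0,0,0,-0.64,94],
  [1,0.88,0,0,0,-0.72,94],
  [1,0.88,0,0,0,-0.77,94],
])

```text
time: 2.73
tool_pos: [0.2783, -0.3022, 0.2226]
ee_rot: [-3.141, 0.0, 2.955]
wrist_force: [-0.3, -0.4, 0.2]
width: 0.0939
finger_force: 0.0
```

Emit:
servo_tool([
  [-0.13,0.33,0.1,0,0,0,94],
  [-0.26,0.66,0.2,0,0,0,94],
  [-0.4,1,0.3,0,0,0,94],
])

```text
time: 2.98
tool_pos: [0.337, -0.2113, 0.1925]
ee_rot: [-3.141, 0.001, 2.946]
wrist_force: [1.0, -0.0, -0.8]
width: 0.0938
finger_force: 0.0
```

Emit:
servo_tool([
  [-0.13,0.33,0.1,0,0,0,94],
  [-0.26,0.66,0.2,0,0,0,94],
  [-0.4,1,0.3,0,0,0,94],
])

```text
time: 3.23
tool_pos: [0.3957, -0.1198, 0.1624]
ee_rot: [-3.141, 0.001, 2.948]
wrist_force: [1.1, -1.5, -0.6]
width: 0.0943
finger_force: 0.0
```

Emit:
servo_tool([
  [-0.13,0.33,0.1,0,0,0,94],
  [-0.26,0.66,0.2,0,0,0,94],
  [-0.4,1,0.2,0,0,0,94],
])

```text
time: 3.48
tool_pos: [0.4528, -0.0288, 0.1404]
ee_rot: [-3.141, -0.003, 2.949]
wrist_force: [0.4, -1.0, 0.4]
width: 0.094
finger_force: 0.0
```

Emit:
servo_tool([
  [-0.1,0.27,0,0,0,0,94],
  [-0.18,0.54,0,0,0,0,94],
  [-0.18,0.54,0,0,0,0,94],
  [-0.18,0.54,0,0,0,0,94],
])

```text
time: 3.82
tool_pos: [0.4817, 0.0197, 0.1423]
ee_rot: [-3.141, -0.0, 2.952]
wrist_force: [0.7, -1.0, -0.0]
width: 0.094
finger_force: 0.0
```

Run:
```python
from h import *
o=robot.get_obs();print(o["tool_pos"],o["ee_rot"],o["joint_positions"])
im=robot.snapshot("top")[:,:,::-1];sd=robot.snapshot("side")[:,:,::-1]
cv2.imwrite("pics/c.png",np.hstack([cv2.resize(im[170:270,185:285],None,fx=4,fy=4,interpolation=2),cv2.resize(sd[120:220,150:250],None,fx=4,fy=4,interpolation=2)]))
```

```text
[0.4817128  0.01970672 0.14229067] [-3.14105189e+00 -4.72732065e-04  2.95182111e+00] [-7.64465181e-02 -3.38577155e-02  1.65437750e+00 -4.84424545e-04
  1.52160373e+00 -1.45744748e+00]
```

View pics/c.png

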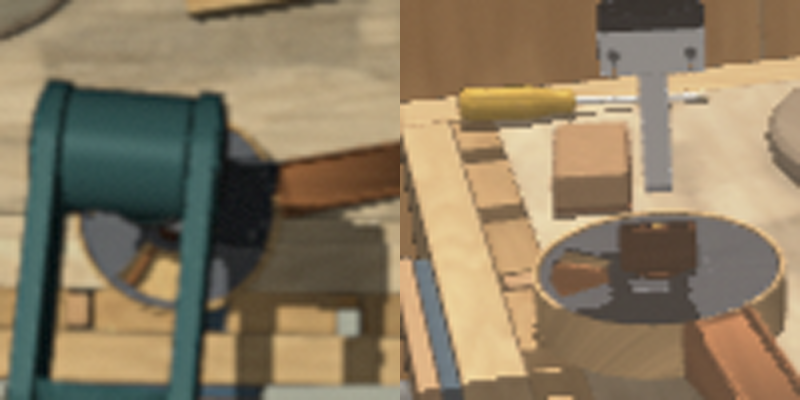

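The fingers straddle the knob, so I lower and grip.

Emit:
servo_tool([
  [0.02,0,0.25,0,0,0,94],
  [0.02,0,0.5,0,0,0,94],
  [0.02,0,0.76,0,0,0,94],
  [0.02,0,0.76,0,0,0,60],
  [0.02,0,0.76,0,0,0,30],
  [0.02,0,0.76,0,0,0,5],
  [0.02,0,0.76,0,0,0,5],
  [0.02,0,0.76,0,0,0,5],
  [0.02,0,0.76,0,0,0,5],
  [0.02,0,0.76,0,0,0,5],
  [0.02,0,0.76,0,0,0,5],
])

```text
time: 4.83
tool_pos: [0.4799, 0.0191, 0.067]
ee_rot: [3.142, 0.001, 2.949]
wrist_force: [1.0, 0.6, 0.6]
width: 0.0441
finger_force: 0.0
```

Emit:
servo_tool([
  [0,0,0,0,0,0,5],
  [0,0,0,0,0,0,5],
  [0,0,0,0,0,0,5],
  [0,0,0,0,0,0,5],
  [0,0,0,0,0,0,5],
  [0,0,0,0,0,0,5],
])

```text
time: 5.33
tool_pos: [0.4801, 0.0224, 0.0663]
ee_rot: [3.134, 0.0, 2.949]
wrist_force: [1.9, 9.2, -1.6]
width: 0.016
finger_force: 29.9
```

Emit:
servo_tool([
  [0,0.03,0,0,0,0.07,5],
  [0,0.03,0,0,0,0.14,5],
  [0,0.03,0,0,0,0.21,5],
  [0,0.03,0,0,0,0.28,5],
  [0,0.03,0,0,0,0.35,5],
  [0,0.03,0,0,0,0.42,5],
  [0,0.03,0,0,0,0.5,5],
  [0,0.03,0,0,0,0.58,5],
  [0,0.03,0,0,0,0.66,5],
  [0,0.03,0,0,0,0.74,5],
  [0,0.03,0,0,0,0.82,5],
  [0,0.03,0,0,0,0.9,5],
])

```text
time: 6.33
tool_pos: [0.4801, 0.0225, 0.0663]
ee_rot: [3.142, -0.001, 1.534]
wrist_force: [0.0, 0.9, 0.5]
width: 0.016
finger_force: 30.0
```

Emit:
servo_tool([
  [0,0,0,0,0,0.08,5],
  [0,0,0,0,0,0.16,5],
  [0,0,0,0,0,0.24,5],
  [0,0,0,0,0,0.32,5],
  [0,0,0,0,0,0.4,5],
  [0,0,0,0,0,0.48,5],
  [0,0,0,0,0,0.56,5],
  [0,0,0,0,0,0.64,5],
  [0,0,0,0,0,0.72,5],
  [0,0,0,0,0,0.8,5],
  [0,0,0,0,0,0.87,5],
  [0,0,0,0,0,0.94,5],
])

```text
time: 7.33
tool_pos: [0.48, 0.0225, 0.0663]
ee_rot: [-3.141, 0.0, 0.058]
wrist_force: [0.8, 1.7, -0.6]
width: 0.0157
finger_force: 30.0
```

Emit:
servo_tool([
  [0,0,0,0,0,0,5],
  [0,0,0,0,0,0,94],
  [0,0,0,0,0,0,94],
  [0,0,0,0,0,0,94],
  [0,0,0,0,0,0,94],
  [0,0,0,0,0,0,94],
  [0,0,0,0,0,0,94],
  [0,0,0,0,0,0,94],
  [0,0,0,0,0,0,94],
  [0,0,0,0,0,0,94],
  [0,0,0,0,0,0,94],
  [0,0,0,0,0,0,94],
])

```text
time: 8.33
tool_pos: [0.4802, 0.0221, 0.0665]
ee_rot: [3.141, -0.0, 0.063]
wrist_force: [0.3, 0.6, 0.4]
width: 0.086
finger_force: 0.0
```

Emit:
servo_tool([
  [0,0,0,0,0,-0.08,94],
  [0,0,0,0,0,-0.16,94],
  [0,0,0,0,0,-0.24,94],
  [0,0,0,0,0,-0.32,94],
  [0,0,0,0,0,-0.4,94],
  [0,0,0,0,0,-0.48,94],
  [0,0,0,0,0,-0.56,94],
  [0,0,0,0,0,-0.64,94],
  [0,0,0,0,0,-0.72,94],
  [0,0,0,0,0,-0.8,94],
  [0,0,0,0,0,-0.88,94],
  [0,0,0,0,0,-0.95,94],
])

```text
time: 9.33
tool_pos: [0.4801, 0.0221, 0.0665]
ee_rot: [3.142, 0.0, 1.561]
wrist_force: [0.2, -0.7, 0.3]
width: 0.0942
finger_force: 0.0
```

Emit:
servo_tool([
  [0,0,0,0,0,-0.08,94],
  [0,0,0,0,0,-0.16,94],
  [0,0,0,0,0,-0.24,94],
  [0,0,0,0,0,-0.32,94],
  [0,0,0,0,0,-0.4,94],
  [0,0,0,0,0,-0.48,94],
  [0,0,0,0,0,-0.56,94],
  [0,0,0,0,0,-0.64,94],
  [0,0,0,0,0,-0.72,94],
  [0,0,0,0,0,-0.8,94],
  [0,0,0,0,0,-0.88,94],
  [0,0,0,0,0,-0.95,94],
])

```text
time: 10.33
tool_pos: [0.4801, 0.0221, 0.0665]
ee_rot: [-3.142, 0.0, 3.053]
wrist_force: [-0.6, 0.3, -0.7]
width: 0.0941
finger_force: 0.0
```

Emit:
servo_tool([
  [0,0,0,0,0,-0.08,5],
  [0,0,0,0,0,-0.1,5],
  [0,0,0,0,0,-0.1,5],
  [0,0,0,0,0,-0.1,5],
  [0,0,0,0,0,-0.1,5],
  [0,0,0,0,0,-0.1,5],
  [0,0,0,0,0,-0.1,5],
  [0,0,0,0,0,-0.1,5],
  [0,0,0,0,0,-0.1,5],
  [0,0,0,0,0,-0.1,5],
  [0,0,0,0,0,-0.1,5],
  [0,0,0,0,0,-0.1,5],
])

```text
time: 11.33
tool_pos: [0.4801, 0.0221, 0.0665]
ee_rot: [-3.141, -0.0, -3.079]
wrist_force: [0.4, -0.0, -0.5]
width: 0.0177
finger_force: 0.0
```

Emit:
servo_tool([
  [0,0,0,0,0,0,5],
  [0,0,0,0,0,0,5],
])

```text
time: 11.5
tool_pos: [0.4801, 0.0226, 0.0665]
ee_rot: [3.141, 0.0, -3.079]
wrist_force: [-0.1, 2.1, 0.2]
width: 0.0155
finger_force: 30.0
```

```bash
sed -n '1,/^def res/p' fit.py | head -n -1 > f2.py
cat >> f2.py <<'E'
def r(p):
    out=[]
    for i,c in enumerate(ob):
        for L,q in ob[c]: out.append(proj(c,w([.480,.0225,p[0]],L))[0]+p[1+2*i:3+2*i]-(np.array(q)/4+OFF[c]))
    return np.ravel(out)
s=least_squares(r,[1.77,0,0,0,0],loss="soft_l1");print(s.x,"\n",s.fun.reshape(-1,2).round(2))
for i,c in enumerate(ob):
    g=lambda y:r([y,*s.x[1:]])[i*10:i*10+10]
    z=least_squares(lambda p:r([p[0],*(p[1:] if i==0 else [0,0]),*(p[1:] if i else [0,0])])[i*10:i*10+10],[1.77,0,0]);print(c,z.x)
E
python3 f2.py
```

```text
[ 1.77265118 -0.08765389  0.77189668  0.66941013  1.33205802] 
 [[-0.71 -0.14]
 [ 0.16  0.13]
 [ 0.21  0.58]
 [-0.23 -0.57]
 [ 0.49 -0.  ]
 [-0.04  0.62]
 [ 0.16 -1.24]
 [-0.04 -0.37]
 [-0.65  0.79]
 [ 0.53 -0.02]]
top [ 1.77773978 -0.00795962  1.06496533]
side [1.76989628 0.8851451  1.30928779]
```

Emit:
servo_tool([
  [0,0,0,0,0,0.08,5],
  [0,0,0,0,0,0.16,5],
  [0,0,0,0,0,0.24,5],
  [0,0,0,0,0,0.32,5],
  [0,0,0,0,0,0.4,5],
  [0,0,0,0,0,0.48,5],
  [0,0,0,0,0,0.56,5],
  [0,0,0,0,0,0.64,5],
  [0,0,0,0,0,0.72,5],
  [0,0,0,0,0,0.79,5],
  [0,0,0,0,0,0.86,5],
  [0,0,0,0,0,0.91,5],
])

```text
time: 12.5
tool_pos: [0.4801, 0.0226, 0.0665]
ee_rot: [3.141, -0.001, 1.771]
wrist_force: [0.3, 2.1, 0.0]
width: 0.0158
finger_force: 30.0
```

Emit:
servo_tool([
  [0,0,0,0,0,0,5],
  [0,0,0,0,0,0,5],
])

```text
time: 12.67
tool_pos: [0.4801, 0.0226, 0.0665]
ee_rot: [3.141, -0.001, 1.777]
wrist_force: [-0.1, 2.7, 0.4]
width: 0.0157
finger_force: 30.0
```

Emit:
servo_tool([
  [0,0,0,0,0,0,50],
  [0,0,0,0,0,0,50],
  [0,0,0,0,0,0,50],
  [0,0,0,0,0,0,50],
  [0,0,0,0,0,0,50],
  [0,0,0,0,0,0,50],
  [0,0,-0.3,0,0,0,50],
  [0,0,-0.6,0,0,0,50],
  [0,0,-0.9,0,0,0,50],
])

```text
time: 13.42
tool_pos: [0.4795, 0.022, 0.1569]
ee_rot: [-3.14, -0.0, 1.775]
wrist_force: [0.4, -0.6, -0.1]
width: 0.0501
finger_force: 0.0
```

Emit:
servo_tool([
  [-0.3,0,0,0,0,0,0],
  [-0.6,0,0,0,0,0,0],
  [-1,0,0,0,0,0,0],
])

```text
time: 13.67
tool_pos: [0.5009, -0.0756, 0.1578]
ee_rot: [3.139, 0.001, 1.778]
wrist_force: [1.2, 0.9, -0.0]
width: 0.0333
finger_force: 0.0
```

Emit:
servo_tool([
  [-0.3,0,0,0,0,0,0],
  [-0.6,0,0,0,0,0,0],
  [-1,0,0,0,0,0,0],
])

```text
time: 13.92
tool_pos: [0.5207, -0.1743, 0.1566]
ee_rot: [3.141, -0.001, 1.776]
wrist_force: [0.4, 0.9, 0.0]
width: 0.0134
finger_force: 0.0
```

Emit:
servo_tool([
  [-0.3,0,0,0,0,0,0],
  [-0.6,0,0,0,0,0,0],
  [-1,0,0,0,0,0,0],
])

```text
time: 14.17
tool_pos: [0.5409, -0.2722, 0.1565]
ee_rot: [3.141, -0.001, 1.776]
wrist_force: [1.1, 1.1, -0.5]
width: 0.0004
finger_force: 0.0
```

Emit:
servo_tool([
  [-0.3,0,0,0,0,0,0],
  [-0.65,0,0,0,0,0,0],
  [-0.65,0,0,0,0,0,0],
])

```text
time: 14.42
tool_pos: [0.5537, -0.3414, 0.1548]
ee_rot: [-3.14, 0.002, 1.77]
wrist_force: [0.0, 0.4, -0.4]
width: 0.0006
finger_force: 0.0
```

Run:
```python
from h import *
o=robot.get_obs();print(o["tool_pos"],o["ee_rot"],o["width"]);T=[.48,.0225,1.773]
print("tcp local",inv(T,o["tool_pos"]))
im=robot.snapshot("top")[:,:,::-1];sd=robot.snapshot("side")[:,:,::-1]
for c in("top","side"):
  for n in("nut","tape_roll"):
    for d in robot.find_in(n,c)[:1]: print(c,n,d, inv(T,ray(c,d["extent"][:2],.006 if n=="nut" else .012)))
cv2.imwrite("pics/d.png",np.hstack([cv2.resize(im[170:270,205:305],None,fx=4,fy=4,interpolation=2),cv2.resize(sd[160:260,190:290],None,fx=4,fy=4,interpolation=2)]))
```

```text
[ 0.55367255 -0.34142247  0.15480562] [-3.13988024e+00  2.34652077e-03  1.76951961e+00] 0.0006128362684398806
tcp local [[-0.37130362  0.00091446  0.15480562]]
top tape_roll {'extent': [252.2, 223.6, 96.9, 52.4], 'conf': 0.54} [[-0.0795549   0.01998711  0.012     ]]
side nut {'extent': [272.0, 252.8, 13.7, 13.0], 'conf': 0.46} [[-0.32337684 -0.00187642  0.006     ]]
side tape_roll {'extent': [283.8, 295.7, 46.7, 42.4], 'conf': 0.93} [[-0.47035576  0.05783335  0.012     ]]
```

View pics/d.png

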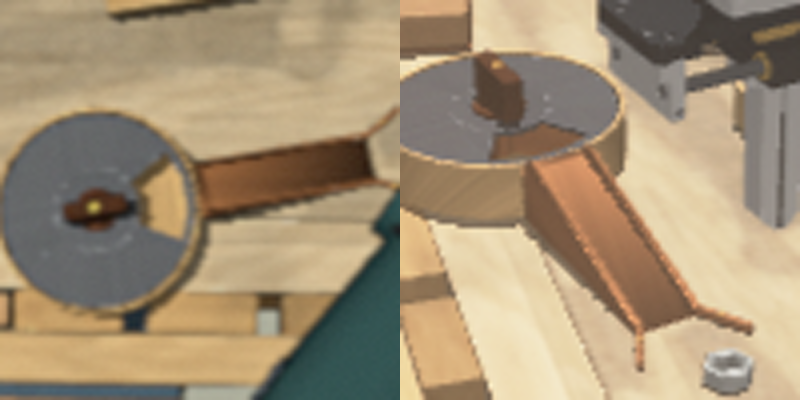

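Run:
```python
from h import *
T=[.48,.0225,1.773]
im=robot.snapshot("top")[:,:,::-1];sd=robot.snapshot("side")[:,:,::-1]
out=[]
for c,img,o,s in(("top",im,(220,190),(0,.8)),("side",sd,(190,165),(.8,1.3))):
    v=cv2.resize(img[o[1]:o[1]+65,o[0]:o[0]+65],None,fx=6,fy=6,interpolation=2)
    for cap,col in((0,(0,255,0)),):
        a=np.linspace(-np.pi/6,np.pi/6,15)+np.pi+cap
        L=[(.08*np.cos(i),.08*np.sin(i),.04) for i in a]+[(.038*np.cos(i),.038*np.sin(i),.04) for i in a[::-1]]
        L.append(L[0])
        cv2.polylines(v,[((proj(c,w(T,L))+s-o)*6+2.5).astype(int)],False,col,1)
    for L in ([(-.028,.008,.074),(.028,.008,.074),(.028,-.008,.074),(-.028,-.008,.074),(-.028,.008,.074)],[(-.252,.019,0),(-.102,.019,.043),(-.102,-.019,.043),(-.252,-.019,0)]):
        cv2.polylines(v,[((proj(c,w(T,L))+s-o)*6+2.5).astype(int)],False,(0,255,255),1)
    out.append(v)
cv2.imwrite("pics/e.png",np.hstack(out))
```

```text
(no output)
```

View pics/e.png

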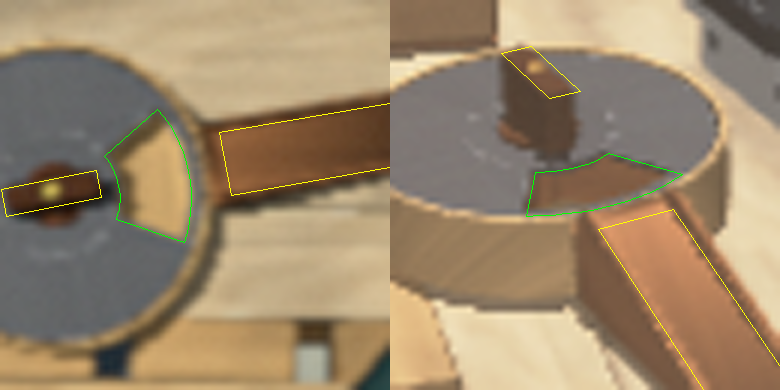

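The overlay fits the opening and knob, so the cap is aligned. Now I lower behind the nut.

Emit:
servo_tool([
  [0,0.02,0.3,0,0,0,0],
  [0,0.02,0.6,0,0,0,0],
  [0,0.02,0.9,0,0,0,0],
  [0,0.02,0.9,0,0,0,0],
])

```text
time: 15.15
tool_pos: [0.5523, -0.3313, 0.0592]
ee_rot: [-3.133, -0.01, 1.776]
wrist_force: [-1.3, -0.1, -1.8]
width: 0.0004
finger_force: 0.0
```

Emit:
servo_tool([
  [0,0,0.2,0,0,0,0],
  [0,0,0.44,0,0,0,0],
  [0,0,0.44,0,0,0,0],
  [0,0,0.44,0,0,0,0],
])

```text
time: 15.48
tool_pos: [0.5557, -0.3342, 0.0227]
ee_rot: [-3.14, -0.001, 1.775]
wrist_force: [0.4, 0.2, 0.7]
width: 0.0005
finger_force: 0.0
```

Emit:
servo_tool([
  [0.06,-0.01,0.02,0,0,0,0],
  [0.12,-0.01,0.02,0,0,0,0],
  [0.17,-0.01,0.02,0,0,0,0],
  [0.22,-0.01,0.02,0,0,0,0],
  [0.27,-0.01,0.02,0,0,0,0],
  [0.32,-0.01,0.02,0,0,0,0],
  [0.37,-0.01,0.02,0,0,0,0],
  [0.42,-0.01,0.02,0,0,0,0],
  [0.47,-0.01,0.02,0,0,0,0],
  [0.52,-0.01,0.02,0,0,0,0],
  [0.57,-0.01,0.02,0,0,0,0],
  [0.62,-0.01,0.02,0,0,0,0],
])

```text
time: 16.48
tool_pos: [0.5424, -0.274, 0.0204]
ee_rot: [-3.142, 0.0, 1.775]
wrist_force: [0.4, -1.3, 0.7]
width: 0.0005
finger_force: 0.3
```

```bash
cat > look.py <<'E'
from h import *
import sys
o=robot.get_obs();T=[.48,.0225,1.773]
print("tcp local",inv(T,o["tool_pos"]),o["wrist_force"],o["time"])
im=robot.snapshot("top")[:,:,::-1];sd=robot.snapshot("side")[:,:,::-1]
for c in("top","side"):
    for d in robot.find_in("nut",c)[:1]: print(c,d, inv(T,ray(c,d["extent"][:2],float(sys.argv[2]))))
cv2.imwrite(sys.argv[1],np.hstack([cv2.resize(im[170:270,225:325],None,fx=4,fy=4,interpolation=2),cv2.resize(sd[160:260,190:290],None,fx=4,fy=4,interpolation=2)]))
E
python3 look.py pics/f.png .006
```

```text
tcp local [[-0.30298    -0.00154777  0.02044233]] [ 0.43469299 -1.2546228   0.65216627] 16.4833
```

View pics/f.png

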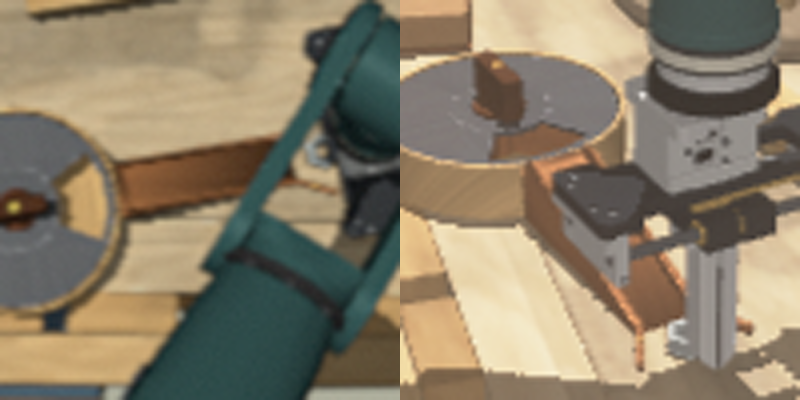

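Emit:
servo_tool([
  [0.06,-0.01,0,0,0,0,0],
  [0.12,-0.01,0,0,0,0,0],
  [0.18,-0.01,0,0,0,0,0],
  [0.24,-0.01,0,0,0,0,0],
  [0.3,-0.01,0,0,0,0,0],
  [0.36,-0.01,-0.005,0,0,0,0],
  [0.42,-0.01,-0.02,0,0,0,0],
  [0.48,-0.01,-0.04,0,0,0,0],
  [0.54,-0.01,-0.055,0,0,0,0],
  [0.6,-0.01,-0.075,0,0,0,0],
  [0.66,-0.01,-0.09,0,0,0,0],
  [0.72,-0.01,-0.11,0,0,0,0],
])

```text
time: 17.68
tool_pos: [0.5269, -0.2036, 0.0318]
ee_rot: [3.141, 0.0, 1.775]
wrist_force: [-0.8, -1.5, -0.5]
width: 0.0004
finger_force: 0.2
```

```bash
python3 look.py pics/g.png .02
```

```text
tcp local [[-0.23092307 -0.00051435  0.03179946]] [-0.77617529 -1.49479895 -0.50158318] 17.6833
side {'extent': [228.5, 207.0, 92.6, 66.0], 'conf': 0.65} [[-0.09905929  0.00352847  0.02      ]]
```

View pics/g.png

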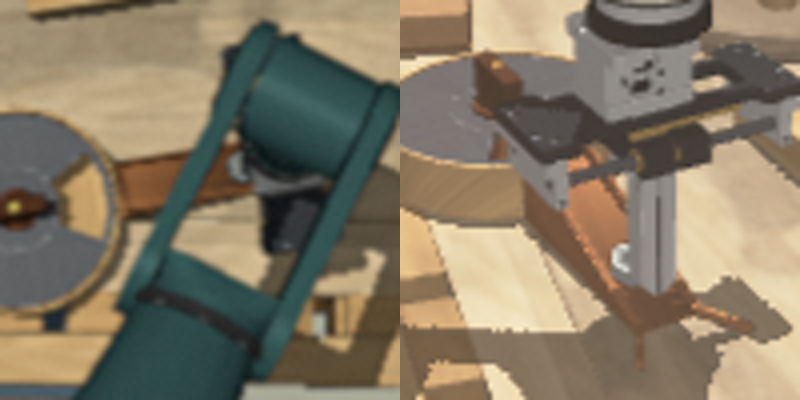

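Emit:
servo_tool([
  [0.07,-0.005,-0.005,0,0,0,0],
  [0.14,-0.005,-0.02,0,0,0,0],
  [0.21,-0.005,-0.04,0,0,0,0],
  [0.28,-0.005,-0.06,0,0,0,0],
  [0.35,-0.005,-0.08,0,0,0,0],
  [0.42,-0.005,-0.1,0,0,0,0],
  [0.49,-0.005,-0.12,0,0,0,0],
  [0.56,-0.005,-0.14,0,0,0,0],
  [0.63,-0.005,-0.16,0,0,0,0],
  [0.7,-0.005,-0.18,0,0,0,0],
  [0.77,-0.005,-0.2,0,0,0,0],
  [0.84,-0.005,-0.22,0,0,0,0],
])

```text
time: 18.88
tool_pos: [0.5093, -0.1214, 0.0538]
ee_rot: [3.141, 0.0, 1.775]
wrist_force: [0.1, -2.2, 1.8]
width: 0.0005
finger_force: 0.9
```

```bash
python3 look.py pics/i.png .02
```

```text
tcp local [[-0.14684516  0.00016553  0.05378836]] [ 0.11363976 -2.21803535  1.75270886] 18.8833
```

View pics/i.png

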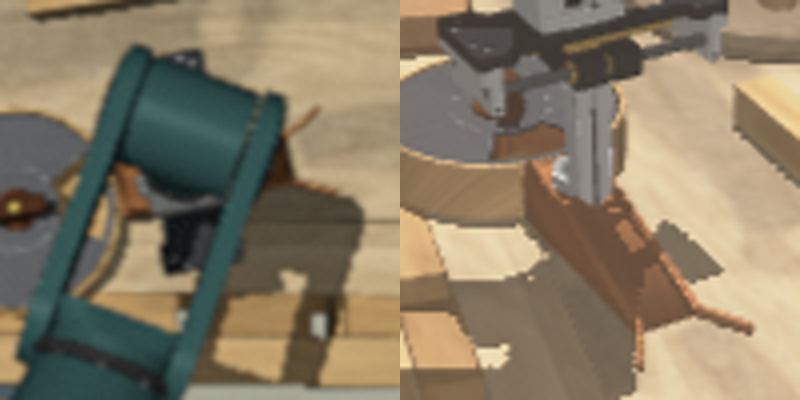

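Emit:
servo_tool([
  [0.06,0,-0.015,0,0,0,0],
  [0.12,0,-0.032,0,0,0,0],
  [0.18,0,-0.05,0,0,0,0],
  [0.24,0,-0.067,0,0,0,0],
  [0.3,0,-0.085,0,0,0,0],
  [0.36,0,-0.1,0,0,0,0],
  [0.42,0,-0.105,0,0,0,0],
  [0.47,0,-0.105,0,0,0,0],
  [0.52,0,-0.105,0,0,0,0],
  [0.57,0,-0.105,0,0,0,0],
  [0.61,0,-0.105,0,0,0,0],
  [0.65,0,-0.105,0,0,0,0],
])

```text
time: 20.08
tool_pos: [0.4961, -0.0578, 0.0638]
ee_rot: [-3.141, -0.0, 1.775]
wrist_force: [-0.6, 0.6, -1.0]
width: 0.0004
finger_force: 0.0
```

Emit:
servo_tool([
  [0,0,0,0,0,0,0],
  [0,0,0,0,0,0,0],
  [0,0,-0.3,0,0,0,0],
  [0,0,-0.6,0,0,0,0],
  [0,0,-1,0,0,0,0],
])

```text
time: 20.5
tool_pos: [0.4945, -0.0582, 0.1624]
ee_rot: [-3.136, -0.002, 1.774]
wrist_force: [1.5, -0.8, -0.1]
width: 0.0001
finger_force: 0.0
```

Emit:
servo_tool([
  [-0.3,0,0,0,0,0,0],
  [-0.6,0,0,0,0,0,0],
  [-1,0,0,0,0,0,0],
])

```text
time: 20.75
tool_pos: [0.5173, -0.1563, 0.1657]
ee_rot: [3.139, 0.001, 1.778]
wrist_force: [0.5, 0.2, -0.1]
width: 0.0005
finger_force: 0.0
```

Emit:
servo_tool([
  [-0.3,0,0,0,0,0,0],
  [-0.6,0,0,0,0,0,0],
  [-1,0,0,0,0,0,0],
])

```text
time: 21.0
tool_pos: [0.5368, -0.2549, 0.1641]
ee_rot: [3.141, -0.001, 1.776]
wrist_force: [0.3, -0.3, 0.4]
width: 0.0004
finger_force: 0.0
```

Emit:
servo_tool([
  [-0.3,0,0,0,0,0,0],
  [-0.6,0,0,0,0,0,0],
  [-1,0,0,0,0,0,0],
])

```text
time: 21.25
tool_pos: [0.5571, -0.3529, 0.164]
ee_rot: [3.141, -0.001, 1.775]
wrist_force: [0.5, -0.1, -0.4]
width: 0.0003
finger_force: 0.0
```

Run:
```python
from h import *
T=[.48,.0225,1.773]
im=robot.snapshot("top")[:,:,::-1];sd=robot.snapshot("side")[:,:,::-1]
for c in("top","side"):
    for d in robot.find_in("nut",c)[:2]: print(c,d, inv(T,ray(c,d["extent"][:2],.01)))
cv2.imwrite("pics/j.png",np.hstack([cv2.resize(im[190:250,215:280],None,fx=6,fy=6,interpolation=2),cv2.resize(sd[165:225,190:255],None,fx=6,fy=6,interpolation=2)]))
```

```text
top {'extent': [242.5, 220.3, 5.4, 4.4], 'conf': 0.4} [[-0.04759598  0.00129129  0.01      ]]
```

View pics/j.png

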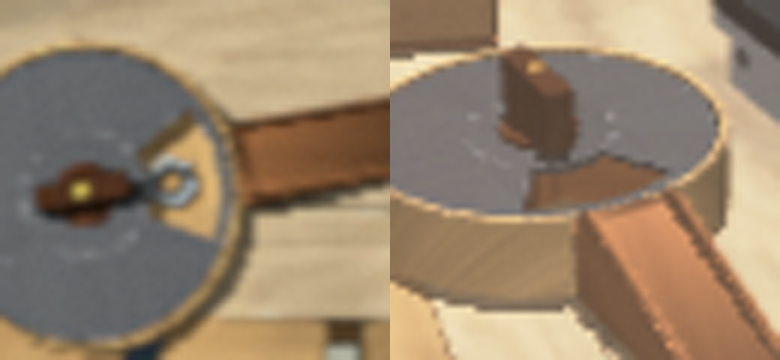

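The top view shows the nut flat inside the compartment at crop (177,184), seen through the opening. The side view shows nothing sticking up, and the cap is still aligned.

```bash
python3 -c "
from bench import robot
print(robot.close_job())"
```

```text
the job is handed in; nothing more can be done
None
```

The job is handed in at about 21 s on the robot's clock: the cap's opening is turned in line with the ramp, and the nut was pushed up the ramp into the compartment behind it, where it looks to be lying flat; I didn't touch the bystanders.

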